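# Rack the blue ointment tile and index the drying carriage

## Task

Take the blue ointment tile off the wooden easel and stand it upright on its short edge in the empty slot of the drying carriage, like the white tiles there, lowering it fully down instead of dropping it. Once it is released, pull the red index knob up, slide the carriage exactly one notch (50 mm) towards the white blower, and let the knob drop back in so that the carriage is locked. Leave the white tiles standing in their places and do not disturb the other things on the bench.

Things in the scene. Friction and masses are not known exactly. Their poses are not given: they have to be found in the camera images.
- blue_tile_c (a point): BLUE ceramic tile 90 x 8 x 120 tall, about 200 g; point at its centre; x along the 90 width, y normal to its faces (8 thick), z up along the 120 height. At the start it leans on the easel on a 90 edge, top tilted 0.5 rad from vertical towards the robot, in the left or right place. First draw it 10 or more along its own z to clear the easel
- white_tile_c (a point): WHITE ceramic tile 90 x 8 x 120 tall, about 200 g; point at its centre; x along the 90 width, y normal to its faces (8 thick), z up along the 120 height. It leans on the easel in the other place, in the same way, and stays there
- easel: wooden easel, fixed; base board 150 x 250 x 12; two places 130 apart along its y; origin on the bench below the line on which the tiles' lower edges rest (32 up); x away from the robot. Backrests, on the robot's side, cover only the lowest 68 of a tile, front lips only the lowest 8: above that both faces are free
- slot (a point): floor centre of the EMPTY slot of the carriage, where the tile's short edge stands (44 above the bench); moves with the carriage. x along the slot (tile width; end rails 10 high, 108 apart), y across it (-y towards the blower), z up. Slot 12 wide between grey fins, straight for 36, then flared to a mouth of about 20, top 46 up. Neighbour tile 50 away in -y, knob 90 away in +y
- rack_tile1_c (a point): WHITE ceramic tile 90 x 8 x 120 tall, about 200 g; point at its centre; x along the 90 width, y normal to its faces (8 thick), z up along the 120 height. It stands upright in the carriage slot nearest to the blower
- rack_tile2_c (a point): WHITE ceramic tile 90 x 8 x 120 tall, about 200 g; point at its centre; x along the 90 width, y normal to its faces (8 thick), z up along the 120 height. It stands upright in the carriage's middle slot
- knob_grip (a point): red index knob on the carriage: round, upright, diameter 26, 32 tall; the point is on its axis, 14 below its top, 96 above the bench when down; axes as slot. Pulled straight up its pin leaves the notch after 10 of 20 travel. 8 below the knob's underside ends a dark sleeve of diameter 22
- knob (a joint): lift of the knob in m: 0 = pin fully in a notch, 0.020 = fully up; a spring pulls it down (6 N at 0, 11 N at 0.020). Between notches the pin rides on the bar at 0.010 and the knob cannot drop in
- carriage (a joint): carriage travel in m, growing towards the blower (-y of slot); notches at 0 (start), 0.050 and 0.100; locked within 1 mm while the pin is in; slides with about 2 N when it is out and stays where it is left
- station: drying station, fixed: grey base 130 x 400 x 16 along its y axis, origin under its centre on the bench; at its -y end a white blower box 190 high; the aluminium carriage slides on it
- cream_jar: orange jar, diameter 72, 75 high, origin under its centre; leave alone
- wash_bottle: white bottle with blue cap, diameter 64, 150 high, origin under its centre; leave alone
- sample_cup: small white open cup, rim diameter 66, 50 high, origin under its centre; leave alone
- mortar: white bowl, diameter 110, 55 high, origin under its centre; leave alone
- spatula: spatula 200 long lying on the bench, origin under its middle; leave alone
Mind the look-alikes: they are no part of the job. What is meant by the part that bears blue_tile_c is not orange or yellow, and is the larger of those in its own colour.

How it is judged:
By the outcome, as a careful person would: the job done as asked, in the order asked, and still so for the second after the job is handed in, with the robot touching nothing.
It also fails if it takes over 48 s, if anything falls off the work surface, if the arm or the gripper's body presses on something with over 40 N, if the wrist force passes 120 N, or if a joint passes its speed limit or range.

## Robot

A 7-joint arm with a two-finger parallel gripper is mounted at the origin on the work surface. World frame = base frame: x ahead of the robot, y to its left, z up, the work surface at z = 0. Lengths are in mm, angles in rad, forces in N, time in s.
With the tool pointing down it reaches from about 350 to 900 mm from the base axis. Payload 7.2 kg.
Tool frame: the origin (TCP) lies at the very end of the fingers, on their centre line; the grasp point (between the pads) lies 19 mm behind it; z points along the fingers, y is the line along which they close (so a half turn about z gives the same grasp; the last joint's range is limited). The gripper opens to 85 mm and grips with 20 to 120 N. Pads are 22 mm wide; open, the fingers measure 114 mm over their backs; the gripper's body (76 mm by 85 mm) begins 54 mm behind the grasp point. The pads swing forward as they close: fully open they stand 13 mm farther back than shut.
Start: joints at [-1.225, 0.411, -0.013, 1.596, 0.006, 1.134, -0.082], TCP at [251.317, 572.25, 203.897] pointing down, gripper open.
Joint ranges: [-2.95, 2.95], [-0.29, 1.99], [-1.47, 1.44], [0.14, 2.54], [-1.03, 4.17], [0.13, 1.85], [-2.86, 2.86]. Speed limits (rad/s): [2.39, 2.39, 3.01, 3.01, 3.14, 3.14, 3.14].

## Interface

Orientations are given as a rotation vector (axis times angle).
In Python, from plant import * gives the robot as it stands.
- The arm moves only by the tool arm_command, never from a script. Its argument "deltas" is one flat list of numbers, 7 for each row, row after row: the shift along the tool's x, y, z in m, then the turn, a rotation vector about the tool's x, y, z in rad, then the closure, from -1 (fully open) to 1 (shut), so that 0 is half open. A call has 1 to 12 rows; each row shifts and turns the commanded pose from where the row before left it, along the tool's axes as they then stand; what a row does not reach is not made up. A row lasts 1/12 s, in which the tool goes at most 41.7 mm and 7.16 degrees, less where a joint would pass 70% of its speed; a pose out of reach is approached as far as the arm can. A call with a gripper value outside its range is refused whole. The fingers move at their own pace and stop on an object; "newtons" is the grip in N (left out, the last holds). Time passes only in rows, so rows that do not move let the fingers close. It gives the time, the measured TCP pose, the force, the opening and the grip force at its end, in the units of the state.
- read_state(): the state, without advancing time (a new reading comes with each control period).
- camera(name): name is "scene" or "top" or "wrist"; returns the picture (420x560x3 uint8, red, green, blue); there is no depth.
- camera_params(name): a dict with "fovy" (degrees; the focal length in pixels is half the picture's height over the tangent of half this angle, whatever the lens; pixels are square), "cx", "cy" (the principal point, pixels), "dist" ([k1, k2, p1, p2, k3] as OpenCV has them; the pictures are not rectified), "pose" (4x4, takes a point from camera to world coordinates); the wrist camera has in their place "T_tool_cam" (4x4, takes a point from camera to tool coordinates, whose origin is the TCP and whose axes are the flange's). Camera axes: x right, y up, looking along -z (the intrinsics and any distortion apply to the point x, -y, -z); pixel columns grow to the right and rows downward; lengths in mm; the calibration is good to about 2 mm. A picture is of the moment at which its call begins: read the wrist's pose just before it. camera_params takes no time and is no camera call.
- finish_job(): hands the job in; it is judged then, once.
The state is a dict: "t": time; "joints": joint angles; "qd": joint speeds; "effort": joint torques, N m; "ee_pos": TCP position; "tool_rot": TCP orientation; "wrist_force": force on the tool from outside, world axes, zero at the start; "moment": the same for the moment, N m; "gripper_width": opening from 0.0 (shut) to 1.0 (fully open); "finger_force": force on a finger pad.
Only numpy, scipy, OpenCV 4.12 (cv2) and the standard library are available. Lean on these libraries where they do the work, as an engineer would, in place of code of your own. Each camera call takes 0.05 s, during which the arm holds its last target. There are 200 camera calls.

## Working session

There is one attempt and no reset: what is moved stays moved. The work goes in short steps, Python scripts to look and compute and a tool call to move; the robot and the scene stay as the last step left them, time stands still between calls to the robot, and variables do not carry over. Pictures are saved under pics/ and viewed, at most 10 in all, crops included, and the job is handed in when it is done.

Besides the shell and the picture viewer there is one more tool, called after "Request:" as a command line: name --argument value ..., lists and objects as JSON in quotes. arm_command: Moves the arm, as the interface text tells. Its arguments: {"type":"object","properties":{"deltas":{"type":"array","items":{"type":"number"}},"newtons":{"type":"number"}},"required":["deltas"]}

```bash
mkdir -p pics; ls; python3 - <<'E'
from plant import *
import cv2,numpy as np
s=read_state();print(s)
for n in ["scene","top"]:
    im=camera(n);cv2.imwrite(f"pics/{n}0.png",im[:,:,::-1])
    p=camera_params(n);print(n,{k:np.round(v,4).tolist() for k,v in p.items()})
print({k:np.round(v,4).tolist() for k,v in camera_params("wrist").items()})
E
```

```text
pics
{'t': 0.0, 'joints': array([-1.22520318,  0.41190745, -0.0127384 ,  1.59703643,  0.00558097,
        1.13429022, -0.0821908 ]), 'qd': array([-0.00028147,  0.00096039,  0.00068779, -0.00061609, -0.00164068,
        0.00231058, -0.00057335]), 'effort': array([-3.00945303e-04, -6.00637078e+01,  6.81905821e-01, -2.99399507e+01,
        1.38305881e-02,  1.10167509e-02, -2.60957387e-05]), 'ee_pos': array([251.10854988, 571.75359518, 203.05136921]), 'tool_rot': array([-6.45230124e-01, -3.07436747e+00,  2.49330019e-03]), 'wrist_force': array([0.83772607, 0.30645074, 0.52929111]), 'moment': array([ 0.02528322,  0.01435229, -0.01706113]), 'finger_force': 0.0, 'gripper_width': 0.9997867091970158}
scene {'fovy': 53.4579, 'cx': 284.7617, 'cy': 213.3178, 'dist': [0.0315, 0.0, 0.0, 0.0, 0.0], 'pose': [[0.6707, -0.5704, 0.4741, 969.599], [0.7415, 0.5007, -0.4467, -422.5834], [0.0174, 0.6511, 0.7588, 861.6224], [0.0, 0.0, 0.0, 1.0]]}
top {'fovy': 49.4532, 'cx': 274.0743, 'cy': 203.5744, 'dist': [-0.1141, 0.0, 0.0, 0.0, 0.0], 'pose': [[0.0251, 0.9866, -0.1611, 308.2279], [-0.9996, 0.0271, 0.0104, 53.2728], [0.0146, 0.1608, 0.9869, 1200.0743], [0.0, 0.0, 0.0, 1.0]]}
{'fovy': 63.7742, 'cx': 284.506, 'cy': 203.9586, 'dist': [-0.0331, 0.0, 0.0, 0.0, 0.0], 'T_tool_cam': [[-0.0004, 0.9504, 0.311, 81.1256], [1.0, 0.0006, -0.0008, -0.422], [-0.001, 0.311, -0.9504, -170.1178], [0.0, 0.0, 0.0, 1.0]]}
```

View pics/scene0.png

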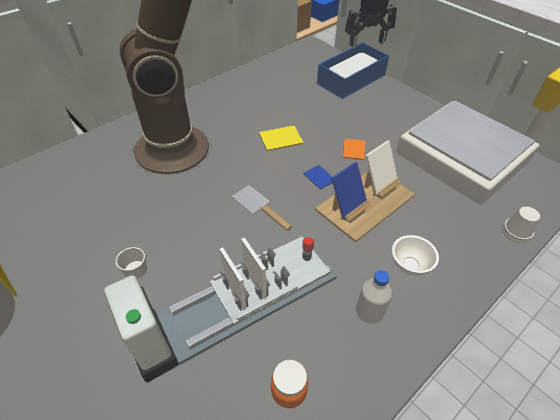

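View pics/top0.png

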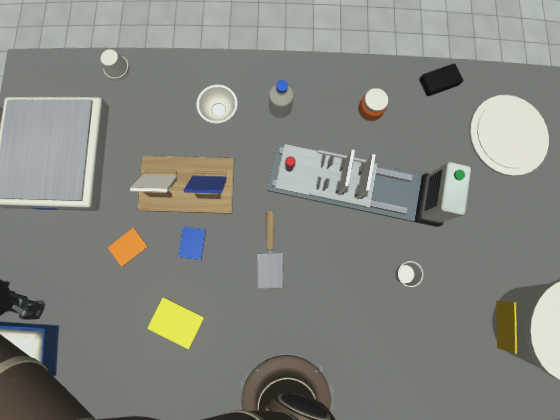

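The scene shows the blue tile on the easel's right place (scene 349,190; top 205,185), the empty slot between the knob (top 290,162) and the middle tile (348,172), and the blower at right (-y). The flat blue card (192,243) is a look-alike.

```bash
cat > h.py <<'E'
from plant import *
import cv2,numpy as np
from scipy.spatial.transform import Rotation as R
def pose(n,s=None):
    p=camera_params(n)
    if n!="wrist": return p,np.array(p["pose"])
    T=np.eye(4);T[:3,:3]=R.from_rotvec(s["tool_rot"]).as_matrix();T[:3,3]=s["ee_pos"]
    return p,T@np.array(p["T_tool_cam"])
def K(p):
    f=210/np.tan(np.radians(p["fovy"])/2);return np.array([[f,0,p["cx"]],[0,f,p["cy"]],[0,0,1.]])
def rays(n,uv,s=None):
    p,T=pose(n,s)
    q=cv2.undistortPoints(np.array(uv,float).reshape(-1,1,2),K(p),np.array(p["dist"],float)).reshape(-1,2)
    d=np.c_[q[:,0],-q[:,1],-np.ones(len(q))]@T[:3,:3].T
    return T[:3,3],d/np.linalg.norm(d,axis=1)[:,None]
def plane(n,uv,z,s=None):
    o,d=rays(n,uv,s);return o+d*((z-o[2])/d[:,2])[:,None]
def tri(L):  # list of (o,d)
    A=sum(np.eye(3)-np.outer(d,d) for o,d in L);b=sum((np.eye(3)-np.outer(d,d))@o for o,d in L)
    X=np.linalg.solve(A,b);return X,[round(float(np.linalg.norm(np.cross(d,X-o))),1) for o,d in L]
def proj(n,X,s=None):
    p,T=pose(n,s);c=(np.atleast_2d(X)-T[:3,3])@T[:3,:3]*[1,-1,-1]
    return cv2.projectPoints(c,np.zeros(3),np.zeros(3),K(p),np.array(p["dist"],float))[0].reshape(-1,2)
def blobs(im,lo,hi,amin=20):
    m=cv2.inRange(cv2.cvtColor(im,cv2.COLOR_RGB2HSV),np.array(lo),np.array(hi))
    cs=cv2.findContours(m,cv2.RETR_EXTERNAL,cv2.CHAIN_APPROX_NONE)[0]
    return sorted([c for c in cs if cv2.contourArea(c)>=amin],key=cv2.contourArea,reverse=True)
def cen(c):
    M=cv2.moments(c);return np.array([M["m10"],M["m01"]])/M["m00"]
def quad(c):
    h=cv2.convexHull(c)
    for e in np.linspace(.01,.2,60):
        q=cv2.approxPolyDP(h,e*cv2.arcLength(h,True),True)
        if len(q)<=4:return q.reshape(-1,2)
E
python3 - <<'E'
from h import *
np.set_printoptions(precision=1,suppress=True)
ims={n:cv2.imread(f"pics/{n}0.png")[:,:,::-1].copy() for n in["scene","top"]}
for n,im in ims.items():
    print(n)
    for nm,lo,hi in [("blue",(105,120,30),(130,255,255)),("red",(0,150,60),(5,255,255)),("red2",(174,150,60),(180,255,255)),("wood",(8,70,80),(22,200,255)),("slate",(95,30,40),(112,120,140)),("green",(50,120,60),(80,255,255))]:
        for c in blobs(im,lo,hi,15)[:4]:
            print(nm,cv2.contourArea(c),cen(c),quad(c).tolist())
big=np.vstack([cv2.resize(ims["top"][110:260,120:320],(800,600),interpolation=cv2.INTER_CUBIC)]);cv2.imwrite("pics/t1.png",big[:,:,::-1])
a=cv2.resize(ims["top"][135:235,260:480],(800,364),interpolation=cv2.INTER_CUBIC);cv2.imwrite("pics/t2.png",a[:,:,::-1])
E
```

```text
scene
blue 1350.0 [341.4 185.3] [[305, 172], [355, 162], [365, 200], [344, 217]]
blue 438.5 [324.1   8.8] [[338, 0], [335, 15], [312, 16], [311, 0]]
blue 124.0 [381.5 276.2] [[377, 271], [387, 273], [385, 284], [375, 278]]
red 45.5 [308.2 240.9] [[313, 241], [306, 244], [304, 239], [311, 238]]
wood 2427.5 [366.5 208.1] [[414, 194], [355, 241], [315, 208], [368, 170]]
wood 677.0 [309.5  20.7] [[337, 17], [334, 24], [296, 38], [298, 0]]
wood 415.5 [288.  397.1] [[307, 378], [298, 405], [273, 398], [272, 375]]
wood 380.0 [353.9 148.6] [[344, 139], [364, 140], [364, 158], [344, 157]]
slate 2435.0 [352.   69.9] [[388, 55], [343, 98], [317, 83], [362, 42]]
green 114.0 [132.5 315.7] [[138, 311], [138, 318], [128, 321], [128, 312]]
top
blue 777.5 [ 41.2 342.2] [[0, 322], [57, 326], [55, 374], [0, 327]]
blue 643.5 [191.6 242.7] [[183, 227], [205, 230], [200, 259], [179, 256]]
blue 516.5 [205.1 184.6] [[225, 178], [220, 192], [184, 191], [192, 177]]
blue 95.0 [281.5  85.6] [[283, 80], [286, 89], [279, 91], [277, 82]]
red 52.0 [290.  161.2] [[293, 158], [294, 163], [288, 165], [287, 158]]
wood 4363.5 [190.1 184.4] [[142, 156], [232, 158], [231, 212], [139, 210]]
wood 792.0 [127.1 246.7] [[133, 227], [147, 246], [121, 266], [108, 246]]
wood 587.5 [ 11.5 407.6] [[0, 384], [17, 398], [32, 419], [0, 419]]
wood 249.5 [368.3 111.8] [[386, 107], [375, 120], [358, 110], [365, 94]]
slate 1307.0 [396.8 194.2] [[421, 176], [414, 220], [357, 207], [378, 176]]
slate 51.5 [ 51.5 328.8] [[58, 334], [51, 338], [32, 324], [58, 325]]
slate 21.5 [274.1 173.8] [[277, 165], [276, 177], [270, 181], [274, 163]]
green 62.0 [459.2 174.4] [[461, 170], [464, 175], [458, 179], [455, 172]]
```

View pics/t2.png

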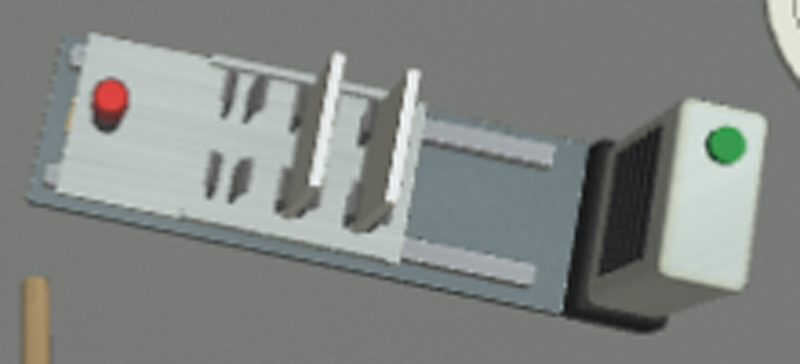

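The crop (×3.64, offset 260,135) shows the fins of the empty slot centred at about crop (235,136), tile top edges (340,55)-(318,185) and (415,72)-(388,202), and the knob top at about (110,93).

```bash
python3 - <<'E'
from h import *
np.set_printoptions(precision=1,suppress=True)
ims={n:cv2.imread(f"pics/{n}0.png")[:,:,::-1].copy() for n in["scene","top"]}
c2=lambda L:np.array(L)/3.636+[260,135]
print("easel corners",plane("top",[[142,156],[232,158],[231,212],[139,210]],12))
print("easel scene",plane("scene",[[414,194],[355,241],[315,208]],12))
print("fins",plane("top",c2([[230,93],[257,97],[214,175],[241,180],[235.5,136]]),88))
print("tiles top",plane("top",c2([[340,55],[318,185],[415,72],[388,202]]),164))
print("knob",plane("top",c2([[110,93]]),110),tri([(o,d[0]) for o,d in [rays("scene",[[308.2,240.9]]),rays("top",[[290,161.2]])]]))
print("base corners",plane("top",c2([[62,36],[28,203],[588,140],[565,313]]),16), "carr",plane("top",c2([[92,33],[58,188],[425,100],[400,262]]),44))
for n,box in [("scene",(325,155,375,225)),("top",(180,170,230,200))]:
    x0,y0,x1,y1=box;sub=ims[n][y0:y1,x0:x1]
    hsv=cv2.cvtColor(sub,cv2.COLOR_RGB2HSV);m=hsv[...,0:1]
    print(n,"V hist",np.histogram(hsv[...,2][(hsv[...,0]>105)&(hsv[...,0]<130)&(hsv[...,1]>110)],10,(0,250))[0])
    for hi in (125,160):
        for c in blobs(sub,(105,110,20),(130,255,hi),100)[:2]: print(hi,cv2.contourArea(c),(quad(c)+[x0,y0]).tolist(),(cv2.boxPoints(cv2.minAreaRect(c))+[x0,y0]).tolist())
s=np.vstack([cv2.resize(ims["scene"][150:240,300:420],(800,600),interpolation=cv2.INTER_CUBIC)]);cv2.imwrite("pics/s1.png",s[:,:,::-1])
E
```

```text
easel corners [[622.7 401.2  12. ]
 [623.1 156.9  12. ]
 [476.7 153.6  12. ]
 [475.1 398.2  12. ]]
easel scene [[625.2 398.4  12. ]
 [625.7 149.7  12. ]
 [478.9 152.2  12. ]]
fins [[603.  -79.5  88. ]
 [600.7 -98.3  88. ]
 [544.6 -68.9  88. ]
 [541.6 -87.5  88. ]
 [572.5 -83.5  88. ]]
tiles top [[ 610.6 -142.2  164. ]
 [ 523.9 -127.5  164. ]
 [ 600.9 -191.5  164. ]
 [ 514.1 -172.7  164. ]]
knob [[594.6   4.7 110. ]] (array([594. ,   5.6, 107.7]), [0.5, 0.5])
base corners [[ 661.8   36.9   16. ]
 [ 535.2   58.6   16. ]
 [ 595.  -356.7   16. ]
 [ 464.8 -335.7   16. ]] carr [[ 656.4   15.6   44. ]
 [ 541.3   37.4   44. ]
 [ 614.  -226.9   44. ]
 [ 494.7 -207.2   44. ]]
scene V hist [  0   0   0   0  68 981  96  15   0   0]
160 1008.5 [[355, 162], [365, 200], [344, 217], [331, 176]] [[327.69897747039795, 171.85870552062988], [355.56518936157227, 161.79590797424316], [371.86620712280273, 206.9372100830078], [343.99999618530273, 217.00000762939453]]
top V hist [  0   0   0  16 441  44  69   0   0   0]
125 410.5 [[225, 178], [221, 189], [185, 188], [192, 177]] [[185.0, 177.0], [225.0, 177.0], [225.0, 189.0], [185.0, 189.0]]
160 513.5 [[225, 178], [219, 192], [184, 191], [192, 177]] [[184.0, 177.0], [225.0, 177.0], [225.0, 192.0], [184.0, 192.0]]
```

View pics/s1.png

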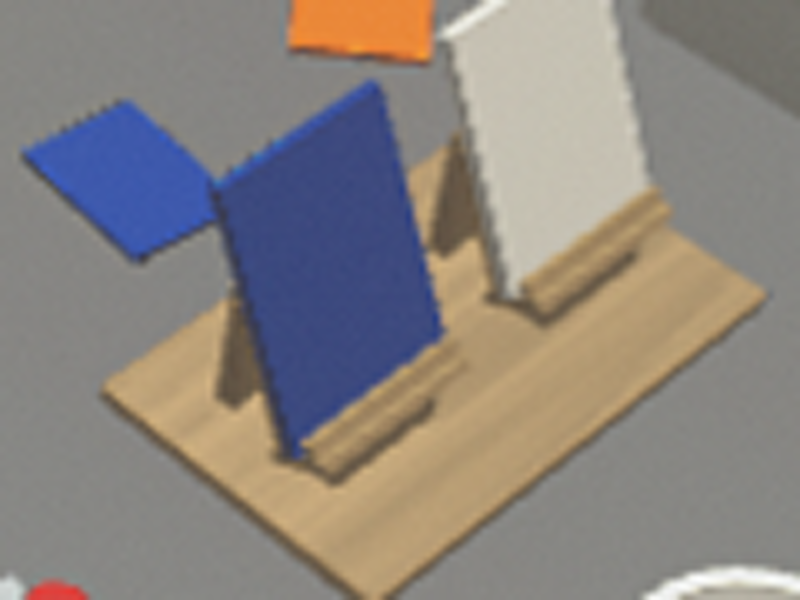

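The crop shows the blue tile's top edge at scene (332,178)-(357,163) and free faces above the lip; the easel is nearly axis-aligned.

```bash
python3 - <<'E'
from h import *
np.set_printoptions(precision=1,suppress=True)
for a,b in [((332.6,178.3),(219.8,192)),((356.7,163),(184,191.3)),((366.5,200.5),(189,177.5))]:
    print(tri([(o,d[0]) for o,d in [rays("scene",[a]),rays("top",[b])]]))
print(plane("top",[[219.8,192],[184,191.3]],137),plane("scene",[(332.6,178.3),(356.7,163)],137))
# predicted slot frame: y axis from tiles/knob
s=read_state();print(R.from_rotvec(s["tool_rot"]).as_matrix())
E
```

```text
(array([507.3, 172.5, 132.7]), [0.6, 0.6])
(array([508. , 259.6, 131.5]), [2.2, 2.2])
(array([562.1, 265.8,  29. ]), [0.9, 0.9])
[[506.1 171.5 137. ]
 [505.5 256.9 137. ]] [[510.3 169.5 137. ]
 [512.5 256.5 137. ]]
[[-0.9  0.4 -0. ]
 [ 0.4  0.9 -0. ]
 [-0.  -0.  -1. ]]
```

```bash
cat >> h.py <<'E'
def go(pos,Rt,mm=30,deg=6):
    """print: shift in current tool axes (m), then pure turn (rad), and the row counts"""
    s=read_state();R0=R.from_rotvec(s["tool_rot"]).as_matrix()
    d=np.array(pos)-s["ee_pos"];rv=R.from_matrix(R0.T@Rt).as_rotvec()
    print("shift m",np.round(R0.T@d/1000,4),"n>=",np.linalg.norm(d)/mm,"| turn",np.round(rv,4),"n>=",np.degrees(np.linalg.norm(rv))/deg, "| shift after turn",np.round(Rt.T@d/1000,4))
def frame(y,z):
    y=np.array(y,float);z=np.array(z,float);z/=np.linalg.norm(z);y-=z*(y@z);y/=np.linalg.norm(y);return np.c_[np.cross(y,z),y,z]
RE=frame([.878,0,.479],[.479,0,-.878])
E
python3 -c "
from h import *
go([478,214,195],RE)"
```

```text
shift m [-0.3516 -0.2364  0.0085] n>= 14.124277619082472 | turn [-0.4432 -0.2877  1.1321] n>= 11.93008046704439 | shift after turn [-0.3578  0.1952  0.1158]
```

Request:
arm_command --deltas '[-0.0293,-0.0197,0.0007,0,0,0,-1,-0.0293,-0.0197,0.0007,0,0,0,-1,-0.0293,-0.0197,0.0007,0,0,0,-1,-0.0293,-0.0197,0.0007,0,0,0,-1,-0.0293,-0.0197,0.0007,0,0,0,-1,-0.0293,-0.0197,0.0007,0,0,0,-1,-0.0293,-0.0197,0.0007,0,0,0,-1,-0.0293,-0.0197,0.0007,0,0,0,-1,-0.0293,-0.0197,0.0007,0,0,0,-1,-0.0293,-0.0197,0.0007,0,0,0,-1,-0.0293,-0.0197,0.0007,0,0,0,-1,-0.0293,-0.0197,0.0007,0,0,0,-1]'

```text
t: 1.1
ee_pos: [478.6, 212.7, 195.3]
tool_rot: [-0.645, -3.074, 0.0]
wrist_force: [1.3, -0.1, -0.7]
gripper_width: 1.002
finger_force: 0.0
```

Request:
arm_command --deltas '[0,0,0,-0.0369,-0.024,0.0943,-1,0,0,0,-0.0369,-0.024,0.0943,-1,0,0,0,-0.0369,-0.024,0.0943,-1,0,0,0,-0.0369,-0.024,0.0943,-1,0,0,0,-0.0369,-0.024,0.0943,-1,0,0,0,-0.0369,-0.024,0.0943,-1,0,0,0,-0.0369,-0.024,0.0943,-1,0,0,0,-0.0369,-0.024,0.0943,-1,0,0,0,-0.0369,-0.024,0.0943,-1,0,0,0,-0.0369,-0.024,0.0943,-1,0,0,0,-0.0369,-0.024,0.0943,-1,0,0,0,-0.0369,-0.024,0.0943,-1]'

```text
t: 2.1
ee_pos: [477.7, 213.6, 195.1]
tool_rot: [1.898, 2.01, 0.474]
wrist_force: [-0.7, 0.7, -0.3]
gripper_width: 1.0
finger_force: 0.0
```

```bash
python3 - <<'E'
from h import *
np.set_printoptions(precision=2,suppress=True)
go([478,214,195],RE)
s=read_state();print(s["t"],s["ee_pos"],s["joints"],s["wrist_force"]);im=camera("wrist");cv2.imwrite("pics/w1.png",im[:,:,::-1])
z=np.array([-.479,0,.878]);n=np.array([.878,0,.479]);t=np.array([509,214,137.])
P=[t+a*45*np.array([0,1,0])+b*4*n for a,b in((-1,1),(1,1),(1,-1),(-1,-1))]
print("predicted top corners",proj("wrist",P,s))
for c in blobs(im,(105,110,20),(130,255,255),100)[:3]: print(cv2.contourArea(c),cen(c),quad(c).tolist())
E
```

```text
shift m [0. 0. 0.] n>= 0.015353595951807604 | turn [-0.02 -0.01  0.05] n>= 0.5753064594040975 | shift after turn [0. 0. 0.]
2.1 [477.74 213.63 195.09] [-0.93  0.02  0.2   2.24  0.56  0.58 -1.1 ] [-0.67  0.69 -0.26]
predicted top corners [[289.39 263.05]
 [296.84 147.51]
 [285.44 146.85]
 [279.16 262.45]]
6797.5 [100.13 128.21] [[51, 88], [153, 102], [149, 166], [51, 159]]
1043.0 [283.66 203.59] [[283, 146], [292, 147], [285, 260], [276, 261]]
242.0 [468.72 322.84] [[463, 314], [478, 321], [472, 336], [456, 321]]
```

View pics/w1.png

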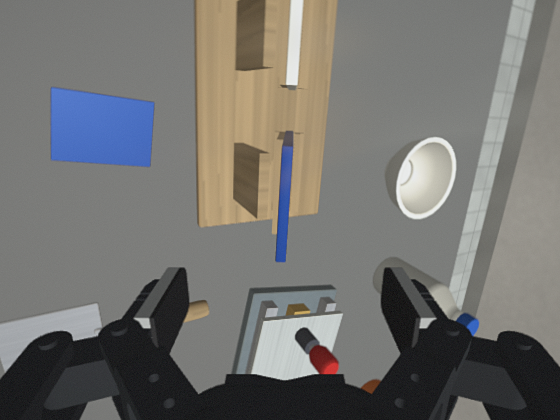

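Blue tile top edge seen at (287,147)-(281,260), about 3 px left of the prediction, so the estimate is right to 2–3 mm. Correct and descend.

```bash
python3 -c "
from h import *
go([524,214.8,104.2],RE)"
```

```text
shift m [-0.0004  0.0003  0.1018] n>= 3.3940476541174696 | turn [-0.0216 -0.011   0.0439] n>= 0.47897852379533595 | shift after turn [ 0.0007 -0.0019  0.1018]
```

Request:
arm_command --deltas '[0,0,0,0,0,0,-0.4,0,0,0,0,0,0,-0.4,0.0007,-0.0019,0.0118,0,0,0,-0.4,0,0,0.015,0,0,0,-0.4,0,0,0.015,0,0,0,-0.4,0,0,0.015,0,0,0,-0.4,0,0,0.015,0,0,0,-0.4,0,0,0.015,0,0,0,-0.4,0,0,0.015,0,0,0,-0.4,0,0,0,0,0,0,-0.4,0,0,0,0,0,0,-0.4]'

```text
t: 3.07
ee_pos: [523.2, 214.6, 103.3]
tool_rot: [1.893, 2.016, 0.468]
wrist_force: [-0.1, -0.5, 0.5]
gripper_width: 0.701
finger_force: 0.0
```

```bash
python3 -c "
from h import *
go([524,214.8,104.2],RE)
s=read_state();im=camera('wrist');cv2.imwrite('pics/w2.png',im[:,:,::-1])
t=np.array([506.8,214.8,135.8]);n=RE[:,1]
print(proj('wrist',[t+a*45*np.array([0,1,0])+b*4*n for a,b in((-1,1),(1,1),(1,-1),(-1,-1))],s))
for c in blobs(im,(105,110,20),(130,255,255),100)[:4]: print(cv2.contourArea(c),cen(c),quad(c).tolist())
"
```

```text
shift m [ 0.0001  0.0011 -0.0004] n>= 0.040351406552642535 | turn [-0.025  -0.0107  0.0602] n>= 0.6311663915464839 | shift after turn [ 0.0002  0.0011 -0.0004]
[[289.89994899 359.66567696]
 [303.99155164 183.10288404]
 [284.58027607 181.85874973]
 [273.77504248 358.59116243]]
9150.0 [ 46.80495446 146.82885246] [[0, 93], [97, 106], [94, 196], [0, 194]]
2888.0 [286.97605032 269.28595337] [[301, 181], [288, 359], [276, 360], [284, 185]]
```

Request:
arm_command --deltas '[0,0.001,0,-0.0125,-0.0055,0.03,-0.4,0,0,0,-0.0125,-0.0055,0.03,-0.4,0,0,0,0,0,0,0,0,0,0,0,0,0,0.3,0,0,0,0,0,0,0.6,0,0,0,0,0,0,1,0,0,0,0,0,0,1,0,0,0,0,0,0,1,0,0,0,0,0,0,1,0,0,0,0,0,0,1]' --newtons 60

```text
t: 3.95
ee_pos: [524.1, 215.8, 104.9]
tool_rot: [1.943, 1.941, 0.5]
wrist_force: [-4.5, -0.0, 7.9]
gripper_width: 0.067
finger_force: 59.5
```

```bash
python3 -c "
from h import *
go([524,214.8,104.2],RE);print(read_state()['wrist_force'],read_state()['finger_force'],read_state()['gripper_width'])"
```

```text
shift m [-0.001  -0.0004  0.0006] n>= 0.041353889772576334 | turn [ 0.0017 -0.0024 -0.0016] n>= 0.03177881076295926 | shift after turn [-0.001  -0.0004  0.0006]
[-4.54239508 -0.04823071  7.91544392] 59.53678607940674 0.0673948004940628
```

Request:
arm_command --deltas '[0,0,-0.004,0,0,0,1,0,0,-0.004,0,0,0,1,0,0,-0.004,0,0,0,1,0,0,-0.006,0,0,0,1,0,0,-0.012,0,0,0,1,0,0,-0.015,0,0,0,1,0,0,-0.015,0,0,0,1,0,0,-0.015,0,0,0,1,0,0,-0.015,0,0,0,1,0,0,-0.015,0,0,0,1,0,0,-0.015,0,0,0,1,0,0,-0.015,0,0,0,1]'

```text
t: 4.95
ee_pos: [457.7, 215.0, 223.2]
tool_rot: [1.943, 1.942, 0.497]
wrist_force: [0.1, 0.1, -2.0]
gripper_width: 0.074
finger_force: 59.0
```

```bash
cat >> h.py <<'E'
SY=np.array([.175,.985,0]);SY/=np.linalg.norm(SY);SX=np.array([SY[1],-SY[0],0])
RS=frame(SY,[0,0,-1]); SLOT=np.array([575.5,-84,44])
E
python3 -c "
from h import *
s=read_state();print(s['ee_pos'],s['wrist_force'],s['finger_force'],s['joints'])
go(SLOT+110*SY+[0,0,230],RS)
R0=R.from_rotvec(s['tool_rot']).as_matrix();R1=frame([1,0,0],[0,0,-1])
print('upright',R.from_matrix(R0.T@R1).as_rotvec(),'yaw',R.from_matrix(R1.T@RS).as_rotvec())
go(SLOT+110*SY+[0,0,230],R1)"
```

```text
[457.71819701 214.95375685 223.15963429] [ 0.07235961  0.14437132 -2.03943665] 59.01313662528992 [-1.04059275 -0.05721325  0.23543099  2.24332154  0.60044985  0.68155782
 -1.22516887]
shift m [-0.1905  0.1449  0.0207] n>= 8.007465566401367 | turn [ 0.4162  0.3463 -1.3648] n>= 14.021053043057849 | shift after turn [-0.1683 -0.1637 -0.0508]
upright [ 0.4992851  -0.00178408 -0.00092631] yaw [ 0.          0.         -1.39496605]
shift m [-0.1905  0.1449  0.0207] n>= 8.007465566401367 | turn [ 0.4993 -0.0018 -0.0009] n>= 4.767860158694398 | shift after turn [-0.1906  0.137  -0.0508]
```

Request:
arm_command --deltas '[0,0,0,0.0999,0,0,1,0,0,0,0.0999,0,0,1,0,0,0,0.0999,0,0,1,0,0,0,0.0999,0,0,1,0,0,0,0.0999,0,0,1,-0.0272,0.0196,-0.0073,0,0,0,1,-0.0272,0.0196,-0.0073,0,0,0,1,-0.0272,0.0196,-0.0073,0,0,0,1,-0.0272,0.0196,-0.0073,0,0,0,1,-0.0272,0.0196,-0.0073,0,0,0,1,-0.0272,0.0196,-0.0073,0,0,0,1,-0.0272,0.0196,-0.0073,0,0,0,1]'

```text
t: 5.95
ee_pos: [594.5, 23.0, 277.1]
tool_rot: [2.212, 2.21, 0.025]
wrist_force: [0.8, 0.3, -1.8]
gripper_width: 0.069
finger_force: 59.0
```

Request:
arm_command --deltas '[0,0,0,0,0,-0.1163,1,0,0,0,0,0,-0.1163,1,0,0,0,0,0,-0.1163,1,0,0,0,0,0,-0.1163,1,0,0,0,0,0,-0.1163,1,0,0,0,0,0,-0.1163,1,0,0,0,0,0,-0.1163,1,0,0,0,0,0,-0.1163,1,0,0,0,0,0,-0.1163,1,0,0,0,0,0,-0.1163,1,0,0,0,0,0,-0.1163,1,0,0,0,0,0,-0.1163,1]'

```text
t: 6.95
ee_pos: [593.7, 24.4, 276.6]
tool_rot: [0.266, 3.109, 0.004]
wrist_force: [-0.0, 0.2, -1.2]
gripper_width: 0.074
finger_force: 59.1
```

Request:
arm_command --deltas '[0,0,0,0,0,0,1,0,0,0,0,0,0,1,0,0,0,0,0,0,1]'

```text
t: 7.2
ee_pos: [594.2, 23.9, 276.6]
tool_rot: [0.282, 3.106, 0.003]
wrist_force: [0.0, 0.5, -2.2]
gripper_width: 0.069
finger_force: 59.1
```

```bash
python3 - <<'E'
from h import *
np.set_printoptions(precision=2,suppress=True)
go(SLOT+110*SY+[0,0,230],RS)
s=read_state();print(s['t'],s['ee_pos'],s['joints'],s['finger_force']);im=camera("wrist");cv2.imwrite("pics/w3.png",im[:,:,::-1])
print(proj("wrist",[SLOT+[0,0,46],SLOT-50*SY+[0,0,120]+45*SX,SLOT-50*SY+[0,0,120]-45*SX,SLOT+90*SY+[0,0,66],s['ee_pos']-[0,0,84]],s))
E
```

```text
shift m [-0.  0.  0.] n>= 0.09072398688954592 | turn [ 0.    0.02 -0.01] n>= 0.22039699469293997 | shift after turn [-0.  0.  0.]
7.2 [594.21  23.89 276.64] [-0.35  0.29  0.3   1.61 -0.09  1.23  1.35] 59.05297100543976
[[182.14 170.05]
 [110.93 237.42]
 [ 92.22 139.09]
 [264.59 174.  ]
 [283.98 199.28]]
```

View pics/w3.png

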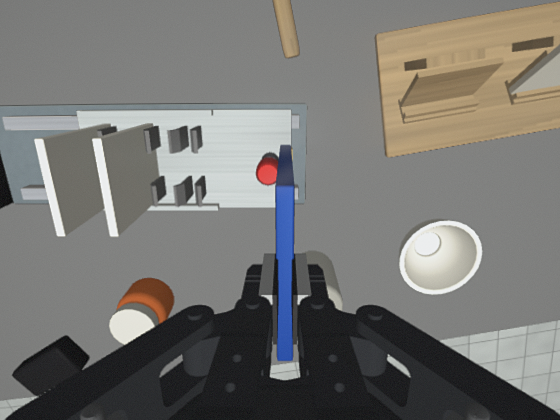

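The view shows the upright blue tile held (bottom edge at 285,150), the empty slot's fins around (187,165), middle tile top edge (97,140)-(113,234), red knob (267,170).

```bash
python3 - <<'E'
from h import *
np.set_printoptions(precision=1,suppress=True)
s=read_state();im=cv2.imread("pics/w3.png")[:,:,::-1].copy()
x0,y0,x1,y1=30,95,310,245
g=im[y0:y1,x0:x1]
for c in blobs(g,(0,0,205),(180,60,255),60)[:6]:
    q=quad(c)+[x0,y0];print("white",cv2.contourArea(c),q.tolist())
for c in blobs(g,(0,150,60),(6,255,255),20)[:2]: print("red",cen(c)+[x0,y0],quad(c)+[x0,y0])
hsv=cv2.cvtColor(g,cv2.COLOR_RGB2HSV);
for c in blobs(g,(0,0,0),(180,80,105),20)[:16]: print("dark",cv2.contourArea(c),cen(c)+[x0,y0],(quad(c)+[x0,y0]).tolist())
v=cv2.resize(im[115:215,135:290],(800,516),interpolation=cv2.INTER_CUBIC);cv2.imwrite("pics/w3c.png",v[:,:,::-1])
E
```

```text
white 9007.0 [[274, 206], [160, 201], [77, 111], [289, 110]]
white 712.5 [[92, 139], [101, 141], [117, 235], [110, 235]]
white 704.5 [[35, 139], [43, 142], [64, 235], [57, 235]]
white 124.5 [[217, 208], [149, 209], [151, 207]]
red [267.1 171.1] [[271 159]
 [275 180]
 [265 183]
 [257 169]]
dark 430.5 [188.7 189.6] [[204, 176], [198, 204], [178, 205], [174, 186]]
dark 337.5 [179.1 138.7] [[186, 126], [188, 145], [173, 151], [170, 130]]
dark 215.5 [153. 137.] [[157, 126], [159, 146], [146, 151], [143, 129]]
dark 203.0 [158.7 187.2] [[163, 176], [165, 194], [152, 204], [150, 183]]
dark 111.0 [285.  177.3] [[292, 166], [293, 180], [276, 184], [276, 180]]
dark 99.0 [197.3 135.4] [[200, 126], [201, 145], [193, 151], [190, 130]]
dark 95.0 [107.3 130. ] [[116, 131], [102, 135], [96, 129], [109, 125]]
dark 47.5 [270.4 155.6] [[278, 161], [262, 157], [267, 153], [273, 153]]
dark 43.0 [285.1 148.2] [[291, 147], [290, 151], [280, 151], [281, 146]]
dark 26.0 [ 36.5 186. ] [[43, 185], [43, 187], [30, 187], [30, 185]]
```

View pics/w3c.png

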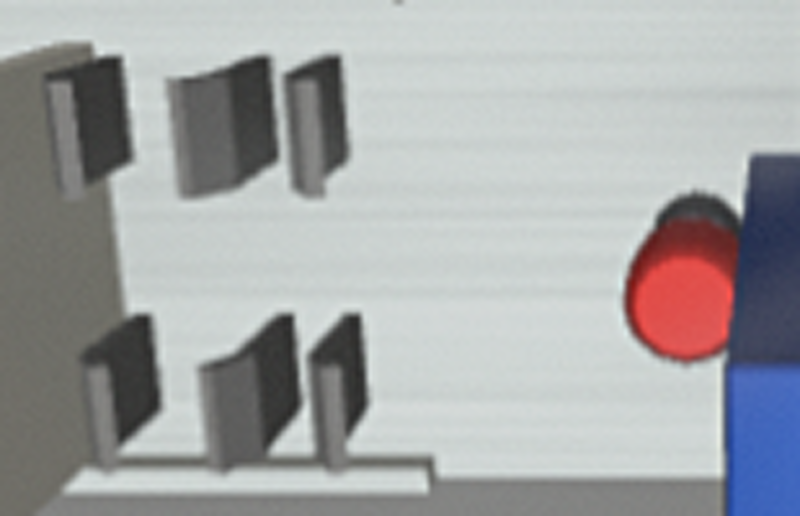

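The crop shows the mouth of the empty slot clearly: centre between the fin tops at crop (240,137) for the upper pair and (271,415) for the lower pair; knob top at about (690,297).

```bash
python3 - <<'E'
from h import *
np.set_printoptions(precision=1,suppress=True)
s=read_state()
c=lambda L:np.array(L)/5.161+[135,115]
f=plane("wrist",c([[240,137],[271,415]]),90,s);print("fins",f,f.mean(0))
t2=plane("wrist",[(96.5,140),(113.5,235)],164,s);t1=plane("wrist",[(39,140),(60.5,235)],164,s)
print("t2",t2,t2.mean(0),"t1",t1.mean(0), np.linalg.norm(t2[0]-t2[1]),np.linalg.norm(t2.mean(0)-t1.mean(0)))
k=plane("wrist",c([[690,297]]),110,s);print("knob",k)
for d in (t2[1]-t2[0],t1[1]-t1[0],f[0]-f[1],t1.mean(0)-t2.mean(0),t2.mean(0)-f.mean(0),f.mean(0)-k[0]): print("dir deg",np.degrees(np.arctan2(d[1],d[0])),np.linalg.norm(d[:2]))
print("slot from t2",t2.mean(0)+50*SY,"t1",t1.mean(0)+100*SY,"knob",k-90*SY, "SY ang",np.degrees(np.arctan2(SY[1],SY[0])))
# held tile lower edge: expected bottom at TCP -84
b=plane("wrist",[[285,148.5],[285.5,360]],0,s)
print("held top/bottom proj",proj("wrist",[s['ee_pos']+[0,0,-84]-45*SX,s['ee_pos']+[0,0,36]-45*SX,s['ee_pos']+[0,0,36]+45*SX],s))
im=cv2.imread("pics/w3.png")[:,:,::-1].copy()
for q in blobs(im,(105,110,20),(130,255,255),300)[:3]: print(quad(q).tolist())
E
```

```text
fins [[546.  -76.3  90. ]
 [604.5 -86.2  90. ]] [575.2 -81.2  90. ]
t2 [[ 524.1 -122.2  164. ]
 [ 609.4 -138.   164. ]] [ 566.7 -130.1  164. ] t1 [ 557.6 -178.8  164. ] 86.77717830739803 49.574390681875975
knob [[590.7   8.9 110. ]]
dir deg -10.475792876484448 86.77717830739803
dir deg -10.841483121216823 87.32293945730265
dir deg 170.36481072338427 59.416961256240924
dir deg -100.58067071252958 49.574390681875975
dir deg -99.909395877368 49.56169935590228
dir deg -99.69155230445796 91.50496331092009
slot from t2 [575.5 -80.8 164. ] t1 [575.1 -80.3 164. ] knob [[574.9 -79.7 110. ]] SY ang 79.92566726989723
held top/bottom proj [[283.7 142. ]
 [284.4 188.6]
 [285.3 360.8]]
[[293, 185], [292, 359], [278, 360], [276, 186]]
```

```bash
cat >> h.py <<'E'
SLOT=np.array([575.3,-80.8,44])
E
python3 -c "
from h import *
s=read_state();print(s['tool_rot'],s['ee_pos'])
go(SLOT-.5*SY+[0,0,231],RS)"
```

```text
[2.81426799e-01 3.10635582e+00 2.49896952e-03] [594.30514047  23.84101224 276.64776457]
shift m [-1.000e-04 -1.069e-01  1.300e-03] n>= 3.5621862890462186 | turn [ 0.0036  0.0223 -0.0049] n>= 0.22049452551737028 | shift after turn [ 0.0004 -0.1069  0.0016]
```

Request:
arm_command --deltas '[0,0,0,0.0036,0.0223,-0.005,1,0.0004,-0.0169,0,0,0,0,1,0,-0.02,0,0,0,0,1,0,-0.02,0,0,0,0,1,0,-0.02,0,0,0,0,1,0,-0.02,0,0,0,0,1,0,-0.01,0,0,0,0,1,0,0,0,0,0,0,1,0,0,0,0,0,0,1,0,0,0,0,0,0,1]'

```text
t: 8.08
ee_pos: [576.2, -79.7, 276.6]
tool_rot: [0.269, 3.13, 0.001]
wrist_force: [0.6, 0.5, -1.5]
gripper_width: 0.07
finger_force: 59.1
```

```bash
python3 - <<'E'
from h import *
np.set_printoptions(precision=1,suppress=True)
go(SLOT-.5*SY+[0,0,200],RS)
s=read_state();im=camera("wrist");im2=camera("scene");cv2.imwrite("pics/w4.png",im[:,:,::-1]);cv2.imwrite("pics/s4.png",im2[:,:,::-1])
a=cv2.resize(im[100:250,170:370],(800,600),interpolation=cv2.INTER_CUBIC);cv2.imwrite("pics/w4c.png",a[:,:,::-1])
for sg in(-1,1): print("slot mouth pred",proj("wrist",[SLOT+[0,0,46]+sg*45*SX, s['ee_pos']+[0,0,-84]+sg*45*SX],s))
E
```

```text
shift m [ 0. -0.  0.] n>= 1.0873951656691458 | turn [0. 0. 0.] n>= 0.04085793140315013 | shift after turn [ 0. -0.  0.]
slot mouth pred [[283.1 129.6]
 [284.5 144.3]]
slot mouth pred [[282.9 211.3]
 [284.1 253. ]]
```

View pics/w4c.png

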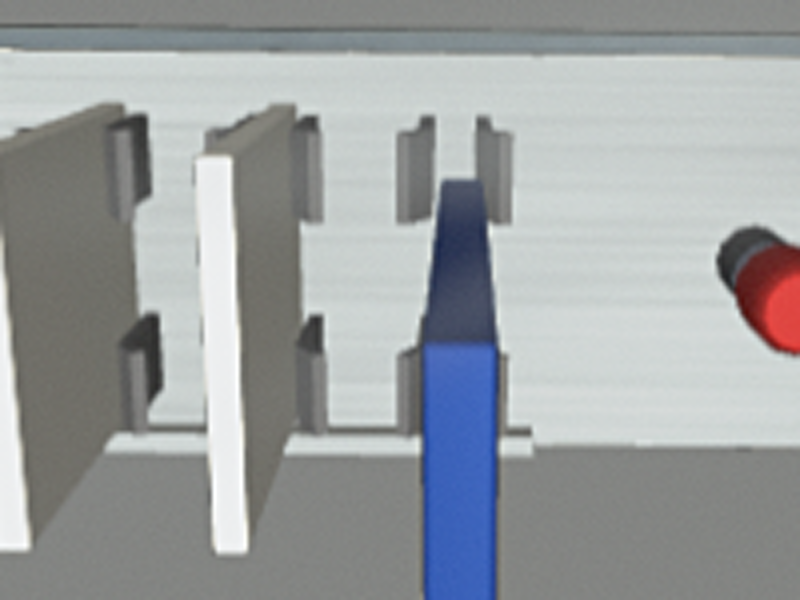

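The crop shows the tile's bottom (crop col 462) about 1.6 mm right of the slot's centre (455), matching the pose residual; yaw matches. Correct and descend to the mouth.

Request:
arm_command --deltas '[0.0007,-0.0017,0,0,0,0,1,0,0,0.012,0,0,0,1,0,0,0.015,0,0,0,1,0,0,0.015,0,0,0,1,0,0,0.015,0,0,0,1,0,0,0.015,0,0,0,1,0,0,0.012,0,0,0,1,0,0,0.008,0,0,0,1,0,0,0.004,0,0,0,1,0,0,0,0,0,0,1,0,0,0,0,0,0,1]'

```text
t: 9.1
ee_pos: [575.2, -83.0, 181.1]
tool_rot: [0.271, 3.129, -0.001]
wrist_force: [0.7, -0.8, -1.8]
gripper_width: 0.066
finger_force: 59.0
```

```bash
python3 - <<'E'
from h import *
go(SLOT-.5*SY+[0,0,84],RS)
s=read_state();print(s['ee_pos'],s['wrist_force']);im=camera("wrist")
a=cv2.resize(im[100:250,170:370],(800,600),interpolation=cv2.INTER_CUBIC);cv2.imwrite("pics/w5c.png",a[:,:,::-1])
E
```

```text
shift m [0.0004 0.0017 0.0531] n>= 1.7719602346892889 | turn [-0.0003  0.001   0.0032] n>= 0.03195037312514481 | shift after turn [0.0003 0.0017 0.0531]
[575.22656687 -83.01103554 181.13101247] [ 0.68209216 -0.83187522 -1.8385669 ]
```

View pics/w5c.png

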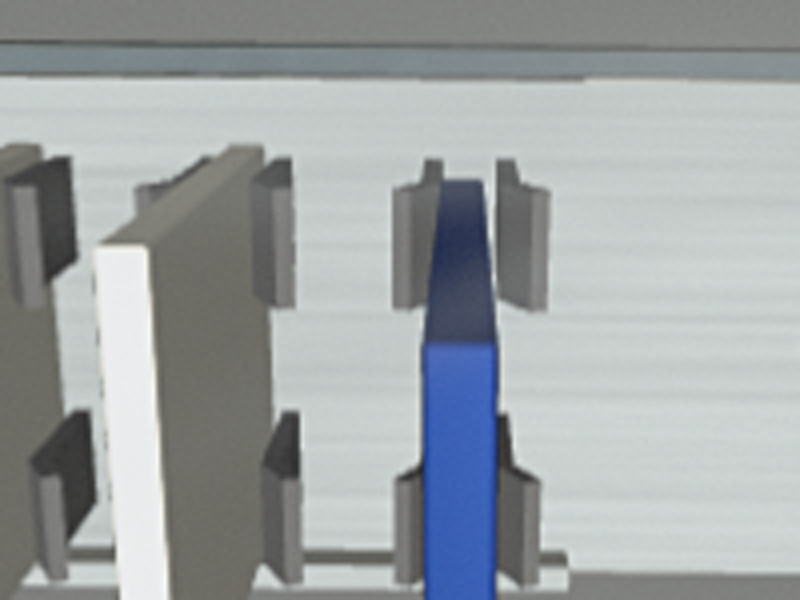

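Tile's bottom now is 8 crop px (≈1.5 mm) left of the mouth's centre (470), agreeing with the pose reading; correct it.

Request:
arm_command --deltas '[0,0.0016,0,0,0,0,1,0,0,0.003,0,0,0,1,0,0,0.003,0,0,0,1,0,0,0,0,0,0,1,0,0,0,0,0,0,1]'

```text
t: 9.57
ee_pos: [575.0, -81.5, 174.5]
tool_rot: [-0.271, -3.13, 0.001]
wrist_force: [0.2, -0.4, -1.9]
gripper_width: 0.066
finger_force: 59.1
```

```bash
python3 - <<'E'
from h import *
go(SLOT-.5*SY+[0,0,84],RS)
s=read_state();print(s['ee_pos'],s['wrist_force'])
E
```

```text
shift m [-0.0002  0.0003  0.0465] n>= 1.5496137698331736 | turn [-0.0004  0.      0.003 ] n>= 0.029165118252181 | shift after turn [-0.0002  0.0003  0.0465]
[574.97312113 -81.52524713 174.4872129 ] [ 0.15803474 -0.40082042 -1.9460505 ]
```

Request:
arm_command --deltas '[0,0,0.004,0,0,0,1,0,0,0.004,0,0,0,1,0,0,0.004,0,0,0,1,0,0,0.004,0,0,0,1,0,0,0.004,0,0,0,1,0,0,0.004,0,0,0,1,0,0,0.004,0,0,0,1,0,0,0,0,0,0,1]'

```text
t: 10.23
ee_pos: [574.6, -81.5, 145.6]
tool_rot: [-0.271, -3.129, 0.001]
wrist_force: [0.3, 0.8, -1.0]
gripper_width: 0.073
finger_force: 59.0
```

Request:
arm_command --deltas '[0,0,0.003,0,0,0,1,0,0,0.003,0,0,0,1,0,0,0.003,0,0,0,1,0,0,0.002,0,0,0,1,0,0,0,0,0,0,1]'

```text
t: 10.65
ee_pos: [574.9, -81.5, 135.2]
tool_rot: [-0.271, -3.13, 0.001]
wrist_force: [0.1, 0.5, -1.8]
gripper_width: 0.065
finger_force: 59.0
```

No contact forces so far; 7 mm or so left.

Request:
arm_command --deltas '[0,0,0.002,0,0,0,1,0,0,0.0015,0,0,0,1,0,0,0.001,0,0,0,1,0,0,0,0,0,0,1]'

```text
t: 10.98
ee_pos: [575.1, -81.5, 131.0]
tool_rot: [0.271, 3.13, -0.001]
wrist_force: [0.4, -0.2, -1.5]
gripper_width: 0.068
finger_force: 59.0
```

Request:
arm_command --deltas '[0,0,0.001,0,0,0,1,0,0,0.001,0,0,0,1,0,0,0,0,0,0,1]'

```text
t: 11.23
ee_pos: [575.1, -81.5, 129.0]
tool_rot: [0.271, 3.13, -0.001]
wrist_force: [0.0, 0.1, -1.9]
gripper_width: 0.069
finger_force: 59.0
```

Request:
arm_command --deltas '[0,0,0.001,0,0,0,1,0,0,0.0005,0,0,0,1,0,0,0,0,0,0,1]'

```text
t: 11.48
ee_pos: [575.1, -81.5, 127.6]
tool_rot: [0.271, 3.13, -0.001]
wrist_force: [0.0, 0.3, -2.2]
gripper_width: 0.067
finger_force: 59.0
```

Request:
arm_command --deltas '[0,0,0.001,0,0,0,1,0,0,0,0,0,0,1]'

```text
t: 11.65
ee_pos: [575.6, -81.6, 127.2]
tool_rot: [0.271, 3.128, -0.0]
wrist_force: [-0.1, 0.6, 2.3]
gripper_width: 0.071
finger_force: 59.5
```

Request:
arm_command --deltas '[0,0,0.0007,0,0,0,1,0,0,0,0,0,0,1]'

```text
t: 11.82
ee_pos: [575.7, -81.6, 127.2]
tool_rot: [0.271, 3.128, 0.0]
wrist_force: [-2.3, 0.0, 8.0]
gripper_width: 0.07
finger_force: 60.4
```

Request:
arm_command --deltas '[0,0,0,0,0,0,0.75,0,0,0,0,0,0,0.6,0,0,0,0,0,0,0.5,0,0,0,0,0,0,0.45,0,0,0,0,0,0,0.45]' --newtons 20

```text
t: 12.23
ee_pos: [575.1, -81.5, 125.8]
tool_rot: [0.271, 3.13, -0.001]
wrist_force: [-0.2, 0.4, 0.4]
gripper_width: 0.274
finger_force: 0.0
```

Released. Rise and move over the knob.

Request:
arm_command --deltas '[0,0,-0.006,0,0,0,0.45,0,0,-0.012,0,0,0,0.45,0,0,-0.015,0,0,0,0.45,0,0,-0.015,0,0,0,0.45,0,0,-0.02,0,0,0,0.45,0,0,-0.02,0,0,0,0.3,0,0,-0.012,0,0,0,0.3,0,0.02,0,0,0,0,0,0,0.025,0,0,0,0,0,0,0.025,0,0,0,0,0,0,0.02,0,0,0,0,0,0,0,0,0,0,0,0]'

```text
t: 13.23
ee_pos: [591.3, 12.9, 227.0]
tool_rot: [0.261, 3.129, 0.004]
wrist_force: [-0.1, 0.0, -0.3]
gripper_width: 0.501
finger_force: 0.0
```

```bash
python3 - <<'E'
from h import *
np.set_printoptions(precision=1,suppress=True)
K=np.array([591,8.,0])
s=read_state();print(s['ee_pos'],s['wrist_force']);im=camera("wrist");cv2.imwrite("pics/w6.png",im[:,:,::-1])
go(K+[0,0,79],RS)
for c in blobs(im,(0,150,60),(6,255,255),20)[:2]: print("red",cen(c),cv2.minEnclosingCircle(c),quad(c).tolist())
print("pred knob",proj("wrist",[K+[0,0,110],K+[0,0,96]],s))
print("blue pred ends",proj("wrist",[SLOT+[0,0,120]+a*45*SX for a in(-1,1)],s))
for c in blobs(im,(105,110,20),(130,255,255),300)[:2]: print("blue",quad(c).tolist())
E
```

```text
[591.3  12.9 227. ] [-0.1  0.  -0.3]
shift m [-0.  -0.   0.1] n>= 4.930735706042239 | turn [0. 0. 0.] n>= 0.07072184072070208 | shift after turn [-0.  -0.   0.1]
red [278.4 192.6] ((278.41339111328125, 191.91732788085938), 12.586983680725098) [[290, 187], [283, 202], [267, 197], [272, 183]]
pred knob [[278.5 190.5]
 [278.7 186.4]]
blue pred ends [[147.5 148.6]
 [161.2 264.8]]
blue [[194, 132], [193, 222], [157, 263], [142, 150]]
```

View pics/w6.png

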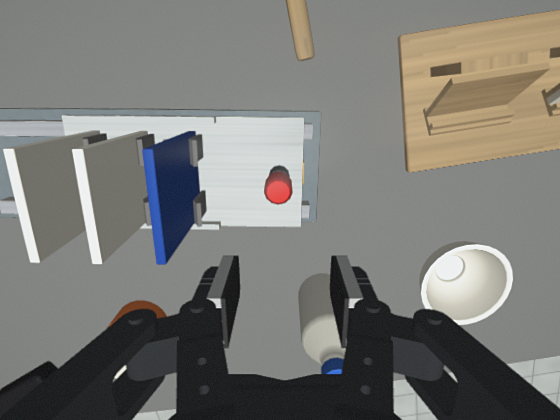

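The blue tile stands parallel to the whites; the knob at (278,190) matches the prediction within 1–2 px. Lower over the knob.

```bash
python3 - <<'E'
from h import *
go(np.array([591,8.3,79]),RS)
E
```

```text
shift m [-1.000e-04 -1.800e-03  1.479e-01] n>= 4.930609025484456 | turn [0.0008 0.0011 0.0073] n>= 0.07072184072070208 | shift after turn [-0.0003 -0.0017  0.1479]
```

Request:
arm_command --deltas '[0,0.001,0.006,0,0,0.007,0,0,0,0.02,0,0,0,-0.1,0,0,0.02,0,0,0,-0.1,0,0,0.02,0,0,0,-0.1,0,0,0.02,0,0,0,-0.1,0,0,0.018,0,0,0,-0.1,0,0,0.014,0,0,0,-0.1,0,0,0.008,0,0,0,-0.1,0,0,0.004,0,0,0,-0.1,0,0,0,0,0,0,-0.1,0,0,0,0,0,0,-0.1]'

```text
t: 14.2
ee_pos: [591.2, 7.5, 96.6]
tool_rot: [0.283, 3.128, -0.001]
wrist_force: [-0.7, -0.0, 0.1]
gripper_width: 0.546
finger_force: 0.0
```

```bash
python3 - <<'E'
from h import *
s=read_state();print(s['ee_pos'],s['wrist_force'])
go(np.array([591,8.3,79]),RS)
E
```

```text
[591.24666181   7.52875747  96.60590722] [-0.69612545 -0.03266731  0.11895075]
shift m [0.0004 0.0007 0.0176] n>= 0.5874839250653265 | turn [-0.0003  0.0013 -0.0049] n>= 0.048138195204470074 | shift after turn [0.0004 0.0007 0.0176]
```

Request:
arm_command --deltas '[0,0.0007,0.006,0,0,-0.005,-0.1,0,0,0.006,0,0,0,-0.1,0,0,0.0045,0,0,0,-0.1,0,0,0,0,0,0,0,0,0,0,0,0,0,0.2,0,0,0,0,0,0,0.35,0,0,0,0,0,0,0.5,0,0,0,0,0,0,1,0,0,0,0,0,0,1,0,0,0,0,0,0,1]' --newtons 70

```text
t: 15.03
ee_pos: [593.1, 8.4, 82.4]
tool_rot: [0.275, 3.124, 0.001]
wrist_force: [-4.3, 0.0, 30.2]
gripper_width: 0.091
finger_force: 14.4
```

Closed too far (width 0.09 with 30 N upward): it is not on the knob properly. Check numerically before acting.

```bash
python3 - <<'E'
from h import *
np.set_printoptions(precision=1,suppress=True)
s=read_state();print(s['ee_pos'],s['wrist_force'],s['gripper_width'],s['finger_force'],s['moment'])
im=camera("wrist");cv2.imwrite("pics/w7.png",im[:,:,::-1]);s=read_state();print(s['ee_pos'],s['wrist_force'],s['gripper_width'],s['finger_force'])
for c in blobs(im,(0,120,40),(8,255,255),20)[:3]: print("red",cen(c),cv2.contourArea(c),cv2.boundingRect(c))
K=np.array([591,8.,0])
for z in(110,130): print("knob top pred",z,proj("wrist",[K+[0,0,z],K+[0,0,z]-13*SX,K+[0,0,z]+13*SX,K+[0,0,z]+13*SY,K+[0,0,z]-13*SY],s).tolist())
for c in blobs(im,(105,110,20),(130,255,255),300)[:2]: print("blue",quad(c).tolist())
print("blue pred",proj("wrist",[SLOT+[0,0,120]+a*45*SX for a in(-1,1)],s))
im=camera("top");cv2.imwrite("pics/t7.png",im[:,:,::-1])
for c in blobs(im,(0,120,40),(8,255,255),8)[:5]: print("top red",cen(c),cv2.contourArea(c))
im=camera("scene");cv2.imwrite("pics/s7.png",im[:,:,::-1])
for c in blobs(im,(0,120,40),(8,255,255),8)[:5]: print("scene red",cen(c),cv2.contourArea(c),cv2.boundingRect(c))
E
```

```text
[593.1   8.4  82.4] [-4.3  0.  30.2] 0.09089774181442219 14.441358060284983 [-0.  1. -0.]
[593.7   8.5  82.7] [-0.1 -1.5 12.6] 0.007774565219592719 6.417837531625992
red [281.5 253.4] 1566.0 (256, 228, 48, 63)
knob top pred 110 [[282.55893599186794, 268.0329561872534], [282.50934370385795, 243.1243819351231], [282.6066111816314, 291.6276434964322], [309.90611352100467, 267.98822732821344], [255.20315792136694, 268.04975239993325]]
knob top pred 130 [[282.4249970017538, 291.6852714253814], [282.3636612788067, 264.1124717018435], [282.4835542290323, 317.58695713243657], [313.4096237430751, 291.62143235350095], [251.42960121727313, 291.69984999932]]
blue [[141, 154], [140, 307], [21, 406], [0, 207]]
blue pred [[-30.3 221.4]
 [ 44.  443. ]]
scene red [307.3 246. ] 66.0 (303, 240, 11, 12)
```

```bash
python3 - <<'E'
from h import *
np.set_printoptions(precision=1,suppress=True)
s=read_state();print(s['t'],s['ee_pos'],s['tool_rot'],s['wrist_force'],s['gripper_width'],s['finger_force'])
for f in("scene0","s7"):
    im=cv2.imread(f"pics/{f}.png")[:,:,::-1].copy()
    for c in blobs(im[225:265,290:325].copy(),(0,120,40),(8,255,255),8)[:3]: print(f,cen(c)+[290,225],cv2.contourArea(c),cv2.boundingRect(c))
K=np.array([591,8.,0])
print("scene pred top/bottom knob",proj("scene",[K+[0,0,110],K+[0,0,78]]))
print("TCP in wrist",proj("wrist",[s['ee_pos'],s['ee_pos']+[0,0,19],s['ee_pos']+[0,0,40]],s))
im=cv2.imread("pics/w7.png")[:,:,::-1].copy();h=cv2.cvtColor(im,cv2.COLOR_RGB2HSV)
# column 281 profile, then row profiles around the red
print("col281",[(r,*im[r,281].tolist()) for r in range(200,400,8)])
for r in(240,265,285,300,330): print("row",r,[(c,*im[r,c].tolist()) for c in range(230,332,10)])
E
```

```text
15.1833 [593.7   8.5  82.6] [0.3 3.1 0. ] [-1.4 -2.5 16.9] 0.001902976078987539 8.566199400520418
scene0 [308.1 243.5] 96.5 (13, 12, 11, 14)
s7 [307.3 246. ] 66.0 (13, 15, 11, 12)
scene pred top/bottom knob [[307.9 238.9]
 [307.1 247.3]]
TCP in wrist [[284.5 247.7]
 [284.6 264.3]
 [284.7 287.4]]
col281 [(200, 217, 222, 221), (208, 40, 42, 44), (216, 50, 51, 53), (224, 85, 89, 97), (232, 99, 33, 28), (240, 110, 34, 33), (248, 143, 42, 41), (256, 224, 65, 61), (264, 222, 65, 61), (272, 223, 66, 62), (280, 223, 64, 61), (288, 224, 60, 56), (296, 214, 218, 217), (304, 136, 138, 136), (312, 137, 138, 136), (320, 135, 136, 135), (328, 135, 137, 135), (336, 135, 137, 134), (344, 134, 136, 133), (352, 137, 137, 135), (360, 134, 137, 134), (368, 133, 134, 132), (376, 136, 137, 136), (384, 31, 34, 33), (392, 30, 32, 33)]
row 240 [(230, 209, 214, 213), (240, 209, 215, 213), (250, 207, 214, 213), (260, 86, 28, 25), (270, 107, 33, 30), (280, 110, 35, 31), (290, 108, 36, 33), (300, 93, 25, 25), (310, 206, 212, 210), (320, 132, 146, 152), (330, 136, 148, 153)]
row 265 [(230, 215, 219, 218), (240, 2
[... 179 characters left out ...]
59, 159, 159)]
row 285 [(230, 217, 221, 221), (240, 203, 210, 208), (250, 35, 38, 37), (260, 95, 99, 95), (270, 67, 67, 67), (280, 222, 64, 59), (290, 225, 65, 60), (300, 89, 91, 89), (310, 96, 99, 97), (320, 33, 34, 35), (330, 140, 143, 141)]
row 300 [(230, 133, 135, 132), (240, 30, 33, 33), (250, 28, 29, 32), (260, 34, 35, 36), (270, 102, 103, 102), (280, 136, 137, 134), (290, 135, 136, 134), (300, 178, 180, 179), (310, 25, 26, 30), (320, 33, 34, 35), (330, 24, 26, 28)]
row 330 [(230, 32, 34, 38), (240, 35, 37, 38), (250, 30, 33, 34), (260, 33, 33, 34), (270, 51, 51, 52), (280, 135, 137, 134), (290, 136, 137, 135), (300, 52, 53, 55), (310, 27, 30, 32), (320, 31, 34, 35), (330, 26, 26, 30)]
```

The numbers show the finger tips stood on top of the knob: the red side is fully visible while the fingers cover only its top face, and both here and in w3/w6 the pads' ends appear about 27 mm behind the reported TCP. I'll open, rise, and go deeper (TCP about 60; the carriage plate is at 44).

Request:
arm_command --deltas '[0,0,-0.012,0,0,0,0.5,0,0,-0.015,0,0,0,0,0,0,0,0,0,0,-0.1,0,0,0,0,0,0,-0.1,0,0,0,0,0,0,-0.1,0,0,0,0,0,0,-0.1]'

```text
t: 15.68
ee_pos: [590.4, 8.9, 105.8]
tool_rot: [-0.274, -3.129, 0.001]
wrist_force: [0.8, -0.2, 0.0]
gripper_width: 0.548
finger_force: 0.0
```

```bash
python3 - <<'E'
from h import *
np.set_printoptions(precision=1,suppress=True)
s=read_state();print(s['t'],s['ee_pos'],s['tool_rot'],s['wrist_force'],s['gripper_width'])
im=camera("wrist");cv2.imwrite("pics/w8.png",im[:,:,::-1])
K=np.array([591,8.,0])
m=im[200:330,220:350].copy()
for c in blobs(m,(0,150,170),(8,255,255),20)[:2]: print("bright top face",cv2.boundingRect(c),cen(c)+[220,200],cv2.fitEllipse(c))
for c in blobs(m,(0,120,40),(8,255,255),20)[:2]: print("red all",cv2.boundingRect(c),cen(c)+[220,200])
for z in(95,110): print(z,proj("wrist",[K+[0,0,z],K+[0,0,z]-13*SX,K+[0,0,z]+13*SX,K+[0,0,z]+13*SY,K+[0,0,z]-13*SY],s).tolist())
c=[cv2.boundingRect(c) for c in blobs(im,(105,110,20),(130,255,255),300)[:2]];print(c,proj("wrist",[SLOT+[0,0,120]+a*45*SX for a in(-1,1)],s))
go(np.array([591,8.3,60]),RS)
E
```

```text
15.6833 [590.4   8.9 105.8] [-0.3 -3.1  0. ] [ 0.8 -0.2  0. ] 0.5481391191280143
bright top face (43, 37, 37, 34) [281.2 253.4] ((61.21257400512695, 53.37816619873047), (33.527740478515625, 36.40535354614258), 91.47703552246094)
red all (39, 17, 45, 55) [281.4 244.1]
95 [[283.07626996505076, 240.84607446438986], [283.0654593262244, 220.05826684964697], [283.08697667956466, 260.774638053157], [305.2932672497471, 240.85252520250725], [260.8577686345379, 240.8290350434577]]
110 [[282.98470555257785, 252.28677287057107], [282.97072464303875, 230.11556665475823], [282.9984758143713, 273.46294079580906], [306.92401899499345, 252.2908957819886], [259.0437351181567, 252.26652884530262]]
[(19, 152, 148, 211)] [[ 29.  204.7]
 [ 78.8 397.9]]
shift m [-0. -0.  0.] n>= 1.523752559662689 | turn [-0. -0.  0.] n>= 0.014877369797012761 | shift after turn [-0. -0.  0.]
```

Knob's top face centre agrees with K at z=110 to 1 mm, so only the depth was wrong. Descend to z≈60.

Request:
arm_command --deltas '[0,-0.001,0.008,0,0,0,-0.1,0,0,0.008,0,0,0,-0.1,0,0,0.008,0,0,0,-0.1,0,0,0.008,0,0,0,-0.1,0,0,0.008,0,0,0,-0.1,0,0,0.005,0,0,0,-0.1,0,0,0,0,0,0,-0.1,0,0,0,0,0,0,-0.1]'

```text
t: 16.4
ee_pos: [590.6, 7.7, 61.0]
tool_rot: [-0.274, -3.129, 0.001]
wrist_force: [-0.9, -0.1, -0.6]
gripper_width: 0.55
finger_force: 0.0
```

Request:
arm_command --deltas '[0,0,0,0,0,0,0.1,0,0,0,0,0,0,0.25,0,0,0,0,0,0,0.35,0,0,0,0,0,0,0.45,0,0,0,0,0,0,0.55]' --newtons 40

```text
t: 16.82
ee_pos: [591.2, 7.4, 62.2]
tool_rot: [0.275, 3.128, -0.001]
wrist_force: [-1.8, -0.8, 5.4]
gripper_width: 0.287
finger_force: 39.1
```

Now gripping 26 mm – the knob. Tighten and lift 15 mm.

Request:
arm_command --deltas '[0,0,0,0,0,0,1,0,0,0,0,0,0,1,0,0,-0.003,0,0,0,1,0,0,-0.003,0,0,0,1,0,0,-0.003,0,0,0,1,0,0,-0.003,0,0,0,1,0,0,-0.003,0,0,0,1,0,0,0,0,0,0,1,0,0,0,0,0,0,1]' --newtons 90

```text
t: 17.57
ee_pos: [590.9, 7.4, 76.3]
tool_rot: [0.274, 3.129, -0.001]
wrist_force: [4.2, -3.6, -10.4]
gripper_width: 0.266
finger_force: 88.7
```

Request:
arm_command --deltas '[0,-0.002,0,0,0,0,1,0,-0.004,0,0,0,0,1,0,-0.006,0,0,0,0,1,0,-0.006,0,0,0,0,1,0,-0.006,0,0,0,0,1,0,-0.006,0,0,0,0,1,0,-0.006,0,0,0,0,1,0,-0.006,0,0,0,0,1,0,-0.004,0,0,0,0,1,0,-0.003,0,0,0,0,1,0,0,0,0,0,0,1,0,0,0,0,0,0,1]'

```text
t: 18.57
ee_pos: [581.9, -41.3, 76.3]
tool_rot: [-0.275, -3.129, 0.002]
wrist_force: [2.6, -2.6, -9.6]
gripper_width: 0.264
finger_force: 88.8
```

```bash
python3 - <<'E'
from h import *
s=read_state();d=s['ee_pos']-np.array([590.9,7.4,76.3]);print(s['ee_pos'],s['wrist_force'],s['tool_rot'],"along",d@SY,"across",d@SX)
E
```

```text
[581.90228392 -41.30512375  76.34316347] [ 2.5717145  -2.60919296 -9.60590656] [-2.75350677e-01 -3.12937995e+00  1.81421454e-03] along -49.52810223409973 across -0.33920955432892175
```

Request:
arm_command --deltas '[0,-0.0004,0.002,0,0,0,1,0,0,0.002,0,0,0,1,0,0,0.002,0,0,0,1,0,0,0.002,0,0,0,1,0,0,0,0,0,0,1]'

```text
t: 18.98
ee_pos: [582.0, -41.1, 68.1]
tool_rot: [-0.275, -3.13, 0.001]
wrist_force: [1.2, -1.8, -7.6]
gripper_width: 0.262
finger_force: 89.0
```

Force matches the spring at about 6 mm lift: the pin has entered the notch. Lower the rest and release.

Request:
arm_command --deltas '[0,0,0.002,0,0,0,1,0,0,0.002,0,0,0,1,0,0,0.002,0,0,0,1,0,0,0,0,0,0,1]'

```text
t: 19.32
ee_pos: [582.1, -40.8, 62.6]
tool_rot: [0.274, 3.129, -0.0]
wrist_force: [0.0, -2.5, -5.3]
gripper_width: 0.261
finger_force: 89.4
```

Request:
arm_command --deltas '[0,0,0,0,0,0,0.3,0,0,0,0,0,0,0.1,0,0,0,0,0,0,-0.1,0,0,0,0,0,0,-0.1,0,0,0,0,0,0,-0.1]' --newtons 20

```text
t: 19.73
ee_pos: [582.5, -40.5, 62.8]
tool_rot: [0.274, 3.129, 0.0]
wrist_force: [0.4, -0.4, -0.2]
gripper_width: 0.551
finger_force: 0.0
```

Request:
arm_command --deltas '[0,0,-0.006,0,0,0,-0.1,0,0,-0.012,0,0,0,-0.1,0,0,-0.015,0,0,0,-0.1,0,0,-0.02,0,0,0,-0.1,0,0,-0.02,0,0,0,-0.1,0,0,-0.02,0,0,0,-0.1,0,0,-0.02,0,0,0,-0.1,0,0,-0.02,0,0,0,-0.1,0,0,-0.02,0,0,0,-0.1,0,0,-0.011,0,0,0,-0.1,0,0,0,0,0,0,-0.1,0,0,0,0,0,0,-0.1]'

```text
t: 20.73
ee_pos: [582.3, -40.8, 226.9]
tool_rot: [0.274, 3.128, -0.0]
wrist_force: [-0.0, 0.2, -0.0]
gripper_width: 0.546
finger_force: 0.0
```

```bash
python3 - <<'E'
from h import *
np.set_printoptions(precision=1,suppress=True)
s=read_state();print(s['t'],s['ee_pos'],s['wrist_force'])
im=camera("wrist");cv2.imwrite("pics/w9.png",im[:,:,::-1])
K=np.array([591,8.,0]);D=-50*SY
for c in blobs(im[80:260,220:350].copy(),(0,150,170),(8,255,255),20)[:1]: print("knob face",cen(c)+[220,80])
print("pred down",proj("wrist",[K+D+[0,0,110],K+D+[0,0,120]],s))
print("knob plane110",plane("wrist",[cen(c)+[220,80]],110,s)-K,D)
for c in blobs(im,(105,110,20),(130,255,255),300)[:1]: print("blue",quad(c).tolist())
print("blue pred",proj("wrist",[SLOT+D+[0,0,120]+a*45*SX+b*4*SY for a in(-1,1) for b in (-1,1)],s).tolist())
for c in blobs(im,(0,0,205),(180,60,255),60)[:8]: print("white",cv2.contourArea(c),quad(c).tolist())
print("white pred",proj("wrist",[SLOT+D-k*SY+[0,0,120]+a*45*SX for k in(50,100) for a in(-1,1)],s).tolist())
i2=camera("scene");cv2.imwrite("pics/s9.png",i2[:,:,::-1])
for c in blobs(i2,(0,120,40),(8,255,255),20)[:2]: print("scene red",cen(c),cv2.boundingRect(c))
print("pred",proj("scene",[K+D+[0,0,z] for z in(78,94,110)]))
E
```

```text
20.7333 [582.3 -40.8 226.9] [-0.   0.2 -0. ]
knob face [284.7 191.6]
pred down [[283.8 190. ]
 [283.8 193.2]]
knob plane110 [[ -7.2 -48.7 110. ]] [ -8.7 -49.2  -0. ]
blue [[199, 131], [199, 223], [166, 263], [151, 149]]
blue pred [[147.9627152414613, 149.02376633875983], [159.39549434054504, 148.98003232258762], [162.51431822118738, 264.9921343326826], [172.74185899762324, 265.03495212305916]]
white 12611.5 [[68, 116], [308, 117], [305, 224], [208, 219]]
white 5448.5 [[553, 255], [530, 315], [472, 307], [494, 251]]
white 1037.5 [[79, 149], [87, 149], [108, 263], [99, 263]]
white 993.5 [[13, 150], [23, 151], [48, 262], [40, 262]]
white 62.5 [[224, 225], [224, 228], [199, 228], [200, 225]]
white pred [[82.91285050821611, 149.3597013855312], [104.19287148929513, 264.67152863088404], [13.983872065178275, 149.88849007714694], [42.05772001850869, 264.17907997197915]]
scene red [289.7 252.1] (285, 246, 11, 14)
pred [[288.9 256.6]
 [289.  252.5]
 [289.2 248.3]]
```

Numbers confirm it: the carriage has moved about 50 mm, the knob is back down, the blue tile stands at its slot's predicted place and the white tiles are in theirs.

```bash
python3 -c "
from plant import *
print(finish_job())"
```

```text
the job is handed in; nothing more can be done
None
```

I handed the job in at about 21 s. The blue tile stands in its slot, the carriage moved about 50 mm towards the blower and the knob dropped back in. My first knob grasp missed and pressed on the knob's top with up to 30 N, and the final check was by measurement only, since my ten picture views were used up.

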